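Set and clamp a brass bar in the guarded cut-off saw

ROBOT

A 6-joint arm with a two-finger parallel gripper is mounted at the origin on a cart in front of the work surface, level with it; the furniture and walls round the work are solid. World frame = base frame: x ahead of the robot, y to its left, z up, the work surface at z = 0. Lengths are in m, angles in rad, forces in N, time in s.
With the tool pointing down it reaches from about 0.275 to 1 m from the base axis. Payload 8.4 kg.
Tool frame: the origin (TCP) lies midway between the tips of the shut fingers; the grasp point (between the pads) lies 19 mm behind it (ctrl.hold_point_z is the distance from the TCP to the grasp point, in m); z points along the fingers, y is the line along which they close (so a half turn about z gives the same grasp; the last joint's range is limited). The gripper opens to 85 mm and grips with 20 to 120 N. Pads are 22 mm wide; open, the fingers measure 114 mm over their backs; the gripper's body (76 mm by 85 mm) begins 54 mm behind the grasp point. The pads swing forward as they close: fully open they stand 13 mm farther back than shut.
Start: joints at [0.684, 0.353, 1.633, -0, 1.155, -0.002], TCP at [0.484, 0.396, 0.231] pointing down, gripper open.
Joint ranges: [-2.63, 2.63], [-0.92, 2.1], [0.06, 2.66], [-1.3, 4.44], [0, 2.69], [-3.02, 3.02]. Speed limits (rad/s): [2.22, 2.22, 2.79, 3.14, 3.14, 3.14].

INTERFACE

Orientations are given as a unit quaternion [x, y, z, w].
In Python, from rig import ctrl gives the robot as it stands. The module is installed in compiled form; this text tells all that it offers. Calls block until the motion is done:
- ctrl.move_pose(position, orientation): joint-space move of the TCP to a pose.
- ctrl.movel(position, attitude=None, rate=0.15, stop_force=None): straight line of the TCP; attitude=None keeps the orientation; rate is the mean speed in m/s. With stop_force (N) it stops when the force on the tool has changed by that much, and returns True; else False.
- ctrl.goto_joints(angles): joint-space move.
- ctrl.grip(opening): finger opening in m; the grip force is fixed at half the most; returns when the fingers have stopped.
- ctrl.hold(seconds).
- ctrl.inverse_kinematics(position, orientation): joint angles nearest the present ones, or None.
- ctrl.snapshot(name): name is "side" or "top" or "wrist"; returns a dict with "img" (420x560x3 uint8, blue, green, red), "mtx" (3x3 intrinsics, pixels), "R" (3x3) and "t" (3): a world point X has camera coordinates R X + t. Camera axes: x right, y down, z forward; pixel columns grow to the right and rows downward; lengths in m; the calibration is good to about 2 mm. The wrist camera is an equidistant fisheye: a pixel r from the principal point sees the ray r / f radians off the axis. A picture is of the moment at which its call begins. There is no depth.
A pose or a line that the arm cannot do raises ctrl.MotionError and nothing moves.
- ctrl.sign_off(): hands the job in; it is judged then, once.
Readings, each from a call of its own:
- ctrl.current_time_s(): time.
- ctrl.current_q(): joint angles.
- ctrl.current_joint_vel(): joint speeds.
- ctrl.current_joint_efforts(): joint torques, N m.
- ctrl.current_ee_pos(): TCP position.
- ctrl.current_orientation(): TCP orientation.
- ctrl.current_contact_force(): force on the tool from outside, world axes, zero at the start.
- ctrl.current_wrist_torque(): the same for the moment, N m.
- ctrl.current_gripper_width(): finger opening in m.
- ctrl.current_grasp_force(): force on a finger pad.
Only numpy, scipy, OpenCV 4.12 (cv2) and the standard library are available. Lean on these libraries where they do the work, as an engineer would, in place of code of your own. Each camera call takes 0.05 s, during which the arm holds its last target. There are 200 camera calls.

TASK

Get the brass bar ready for cutting in the small bench cut-off saw, only pushing and pressing with the fingertips: push the bar's free end in until the bar is fully home against the length stop inside, then reach down through the window in the top of the guard and press the ball-ended clamp lever all the way down to its stop, so that its foot clamps the bar. Do not touch the guard or lift the bar, and leave the things lying about the saw where they are.

Things in the scene. Friction and masses are not known exactly. Their poses are not given: they have to be found in the camera images.
- cutoff_saw: Small bench cut-off saw, fixed; place and yaw vary. Origin on the bench top under it; x is the feed direction (the bar goes in towards +x), z up. Grey base x -105..145, y +-70 mm, 14 high. Steel feed bed 46 wide, top at z = 22, x -138 (a nose in front of the guard) to 62 mm, with two side rails up to z = 27. Disc (parked above the bar) and motor at the rear, up to x = 152, z = 95 mm.
- guard: The saw's guard, fixed to it, same origin and axes as cutoff_saw: a box of clear panels in a bright metal frame, x -100..68, y +-65 mm, with a sheet-metal top whose upper face is at z = 97 mm (3 thick). The top has the window, the front panel a low slot for the bar. Not to be touched.
- window (a point): Centre of the window in the guard's top, at the upper face (97 mm above the bench). The opening measures 80 mm along the saw's x and 90 mm along its y, less 3 mm all round for a rubber edging; its corners are cut off by 10 mm. Axes as the saw's.
- clamp_lever (a joint): Clamp lever inside the guard: 0 rad = up (open; starts at 0 to 0.05), 0.43 rad = fully down on its stop. It turns a self-locking spiral cam that lowers the foot 10.5 mm per rad: the foot meets the bar at about 0.22 rad and holds it with about 10 N when fully down. Pressing the ball takes 3 N at first, about 5 N near the end; the lever stays where it is left.
- lever_knob (a point): Centre of the lever's black ball (22 mm across), below the window. The lever lies along the saw's x, pivot 62 mm from the ball on its +x side, 50 mm above the bench. Up: ball centre 76 mm above the bench at saw x = -46 mm. Fully down: 50 mm above the bench at x = -52 mm, the ball's top 36 mm below the guard's top face.
- foot: Round rubber foot of the clamp, 18 mm across, that the cam presses down on the bar at saw x = 10 mm. 2 mm above the bar when open.
- bar: Flat brass bar 217 x 20 x 5 mm, about 0.18 kg, lying loose on the feed bed between the rails, its free end sticking out of the guard's front. Origin: centre of its underside (22 mm above the bench); x along its length towards the stop. It starts 12 to 34 mm short of the stop and slides with 1 to 2 N.
- bar_tail (a point): Middle of the end face of the bar's free end (24.5 mm above the bench). It overhangs the nose of the bed with nothing under it down to the bench. With the bar home it is 62 mm in front of the guard's front face (saw x = -162 mm). x axis as the bar's.
- bar_front (a point): Middle of the end face of the bar's inner end, which meets the stop.
- stop_face (a point): Middle of the face of the fixed length stop that the bar's inner end must meet, at saw x = 55 mm; axes as the saw's.
- vernier: Calliper 56 x 166 x 14 mm lying beside the saw (bystander).
- red_file: Hand file 208 mm long with a turned handle, lying beside the saw (bystander).
- oil_bottle: Small oil bottle, 29 mm across and 48 mm high, standing beside the saw (bystander).
- cut_piece: Piece of brass bar cut earlier, 50 x 20 x 5 mm, lying beside the saw (bystander).

How it is judged:
On the way, in this order (a step that is already met when the one before it is completed fails the run):
1. the bar is home against the length stop while the clamp lever is still up (x of bar_front in the frame of stop_face between -0.002 and 0.003 m and value of joint clamp_lever below 0.15 rad), for 0.2 s.
2. the clamp lever is pressed down and its foot holds the bar (value of joint clamp_lever above 0.39 rad and contact force between foot and bar above 6 N), for 0.2 s.
At the end, for the whole second after the job is handed in: The bar lies flat on the bed with its inner end within 2 mm of the length stop, at rest; the clamp lever is down past 0.39 rad and stays there by itself, its foot pressing on the bar with more than 6 N (all of step 2 and x of bar_front in the frame of stop_face between -0.002 and 0.003 m and height (world z) of bar below 0.026 m and angle between bar's own z axis and vertical below 0.05 rad and linear speed of bar below 0.01 m/s); the robot touches nothing.
It fails at once if the robot touches the guard (more than 0.5 N) (contact force between guard and the arm above 0.5 N or contact force between guard and the fingers above 0.5 N).
It fails at once if the bar is lifted or tipped up (more than 8 mm or 0.12 rad) (height (world z) of bar above 0.03 m or angle between bar's own z axis and vertical above 0.12 rad).
It fails at once if a thing lying about the saw is moved by more than 15 mm (distance of any of vernier, red_file, oil_bottle, cut_piece from where it was at the start of the episode above 0.015 m).
It also fails if it takes over 45 s, if anything falls off the work surface, if the arm or the gripper's body presses on something with over 40 N, if the wrist force passes 120 N, or if a joint passes its speed limit or range.

## Working session

There is one attempt and no reset: what is moved stays moved. The work goes in short steps, each a Python script; the robot and the scene stay as the last script left them, time stands still between calls to the robot, and variables do not carry over. Pictures are saved under pics/ and viewed, at most 10 in all, crops included, and the job is handed in when it is done.

```bash
mkdir -p pics
python3 - <<'E'
from rig import ctrl
import cv2,pickle
d={n:ctrl.snapshot(n) for n in("top","side","wrist")}
pickle.dump(d,open("s0.pkl","wb"))
for n in d:
    cv2.imwrite(f"pics/{n}0.png",d[n]["img"]); print(n,d[n]["mtx"].tolist(),d[n]["R"].round(3).tolist(),d[n]["t"].round(3).tolist())
cv2.imwrite("pics/ts.png",cv2.resize(cv2.hconcat([d["top"]["img"],d["side"]["img"]]),(800,300)))
print(ctrl.current_time_s(),ctrl.current_orientation())
E
```

```text
top [[388.33488680571105, 0.0, 278.90967392314053], [0.0, 388.33488680571105, 208.73687004336293], [0.0, 0.0, 1.0]] [[0.028, -0.999, -0.022], [-0.995, -0.026, -0.096], [0.095, 0.025, -0.995]] [0.247, 0.49, 0.88]
side [[461.76837864600327, 0.0, 262.7625226443447], [0.0, 461.76837864600327, 215.25836395473158], [0.0, 0.0, 1.0]] [[-0.998, -0.062, -0.01], [-0.034, 0.666, -0.746], [0.053, -0.744, -0.666]] [0.524, -0.098, 1.048]
wrist [[325.19226210127806, 0.0, 281.6114655713091], [0.0, 325.19226210127806, 205.10813962077597], [0.0, 0.0, 1.0]] [[0.774, 0.633, -0.001], [0.6, -0.733, 0.321], [0.203, -0.249, -0.947]] [-0.625, -0.041, 0.381]
0.15 [ 4.28098665e-01  9.03731848e-01 -4.86310271e-04 -2.07480835e-04]
```

View pics/top0.png

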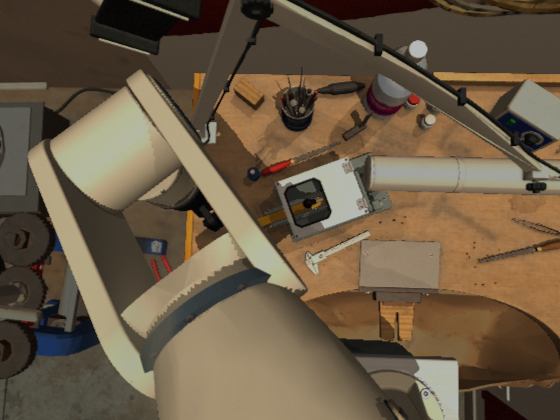

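View pics/side0.png

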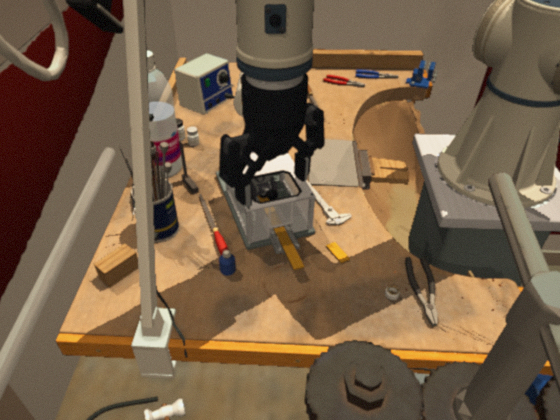

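The top view shows the saw's sheet-metal top near (325,200), with the bar's tail at about (262,220), pointing left (+y). In the side view the bar's free end is near (297,266), the cut piece at (338,252), and the oil bottle at (228,262). A lamp post stands at (155,340).

```bash
cat > h.py <<'E'
import numpy as np,cv2
from rig import ctrl
def ray(s,p,fish=False):
    K=s["mtx"];x=(np.array(p,float)-K[:2,2])/K[0,0]
    if fish:
        r=np.hypot(*x); d=np.r_[x/r*np.sin(r),np.cos(r)]
    else: d=np.r_[x,1]
    R=np.array(s["R"]); return -R.T@np.array(s["t"]),R.T@(d/np.linalg.norm(d))
def onz(s,p,z,fish=False):
    c,d=ray(s,p,fish); return c+d*(z-c[2])/d[2]
def tri(*rays):
    A=sum(np.eye(3)-np.outer(d,d) for c,d in rays);b=sum((np.eye(3)-np.outer(d,d))@c for c,d in rays)
    X=np.linalg.solve(A,b); return X,[np.linalg.norm(np.cross(X-c,d)) for c,d in rays]
def proj(s,X,fish=False):
    v=np.array(s["R"])@X+np.array(s["t"]);K=s["mtx"]
    if fish:
        r=np.hypot(v[0],v[1]);t=np.arctan2(r,v[2]);return v[:2]/r*t*K[0,0]+K[:2,2]
    return v[:2]/v[2]*K[0,0]+K[:2,2]
E
python3 - <<'E'
from h import *;import pickle
d=pickle.load(open("s0.pkl","rb"))
np.set_printoptions(precision=3,suppress=True)
print("tail",onz(d["side"],(297,268),.0245),onz(d["top"],(262,222),.0245))
print("winT",onz(d["top"],(309,200),.097),"winS",onz(d["side"],(272,187),.097))
print("bottle",onz(d["side"],(228,272),0),"cut",onz(d["side"],(338,252),.005),"post",onz(d["side"],(155,375),0))
E
```

```text
tail [0.444 0.336 0.024] [0.452 0.299 0.024]
winT [0.497 0.194 0.097] winS [0.494 0.202 0.097]
bottle [0.567 0.33  0.   ] cut [0.367 0.275 0.005] post [0.651 0.536 0.   ]
```

View pics/wrist0.png

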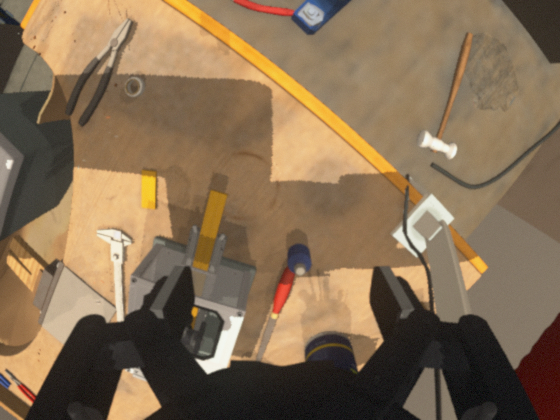

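The wrist view shows the bar tail at (217,193), the window at (208,333), the bottle at (300,258) and the cut piece at (149,188). I'll shut the fingers, turn the tool's x axis to the saw's −x, and take two looks from closer in.

```bash
cat >> h.py <<'E'
def Q(ux,uy):  # tool down, tool x along (ux,uy)
    a=np.arctan2(uy,ux); return [np.cos(a/2),np.sin(a/2),0,0]
E
python3 - <<'E'
from h import *;import pickle
u=np.array([-.05,.137]);q=Q(*u)
ctrl.grip(0.0)
S={}
for n,p in (("a",[.47,.28,.24]),("b",[.50,.20,.24])):
    ctrl.move_pose(p,q); ctrl.hold(.2)
    S[n]=ctrl.snapshot("wrist")
    cv2.imwrite(f"pics/w{n}.png",S[n]["img"])
S["top"]=ctrl.snapshot("top");S["side"]=ctrl.snapshot("side");pickle.dump(S,open("s1.pkl","wb"))
cv2.imwrite("pics/top1.png",S["top"]["img"])
cv2.imwrite("pics/ab.png",np.vstack([S["a"]["img"][:300],S["b"]["img"][:300]]))
print(ctrl.current_time_s(),ctrl.current_contact_force(),ctrl.current_ee_pos(),ctrl.current_gripper_width())
E
```

```text
2.4917 [ 0.14097138  0.1019394  -0.28994771] [0.4997705  0.20075211 0.23997009] 0.00028116296983147956
```

View pics/ab.png

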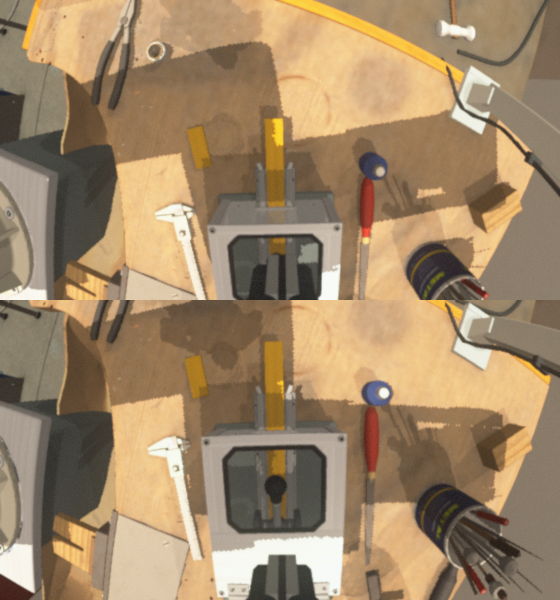

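View pics/top1.png

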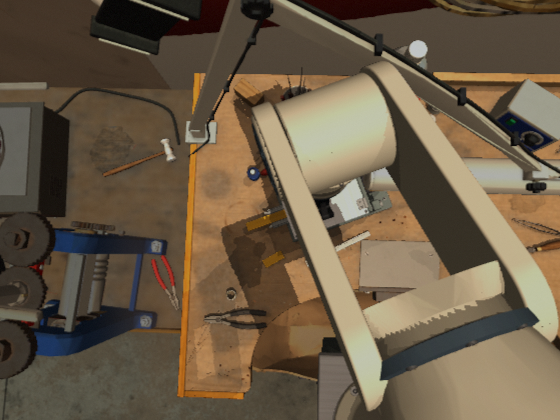

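In view a the bar tail is at (274,118) and the guard front at about row 195. In view b the tail is at (274,42), the ball at (276,187), and the window spans roughly columns 223–328 and rows 147–233. Next I'll triangulate these points.

Run:
```python
from h import *;import pickle
np.set_printoptions(precision=4,suppress=True)
S=pickle.load(open("s1.pkl","rb"))
T={};C={}
for n,win,rows in(("a",(255,300,100,195),190),("b",(250,300,25,112),110)):
    im=S[n]["img"];h=cv2.cvtColor(im,cv2.COLOR_BGR2HSV)
    m=cv2.inRange(h,(15,150,60),(32,255,255));x0,x1,y0,y1=win
    w=np.zeros_like(m);w[y0:y1,x0:x1]=m[y0:y1,x0:x1]
    k,l,st,_=cv2.connectedComponentsWithStats(w);i=1+np.argmax(st[1:,4]);print(n,st[i])
    ys,xs=np.where(l==i);r=ys.min()
    top=xs[ys==r+2]; T[n]=((top.min()+top.max())/2,r-0.0)
    # edge lines onto z=.027
    L=[];
    for y in range(r+4,ys.max()-4,3):
        e=xs[ys==y]
        L.append([onz(S[n],(v,y),.027,True)[:2] for v in (e.min()-.5,e.max()+.5)])
    L=np.array(L);mid=L.mean(1);print("width",np.median(np.linalg.norm(L[:,0]-L[:,1],axis=1)))
    d=cv2.fitLine(mid.astype(np.float32),cv2.DIST_HUBER,0,.01,.01).ravel();print("axis",d,np.degrees(np.arctan2(d[1],d[0])))
    print("tail",T[n],onz(S[n],T[n],.027,True))
print("tail tri",tri(*[ray(S[n],T[n],True) for n in"ab"]))
# cams
for n in "ab": print(n,"cam",ray(S[n],(280,200),True)[0])
g=cv2.cvtColor(S["b"]["img"],cv2.COLOR_BGR2GRAY)
cv2.imwrite("pics/bz.png",cv2.resize(np.hstack([S["b"]["img"][130:250,200:350],S["a"]["img"][180:300,200:350]]),None,fx=2.6,fy=2.6,interpolation=cv2.INTER_CUBIC))
```

```text
a [ 264  118   20   77 1410]
width 0.020735490699045282
axis [ 0.3597 -0.933   0.4558  0.2974] -68.91526
tail (np.float64(273.0), np.float64(118.0)) [0.4403 0.3362 0.027 ]
b [ 264   41   20   71 1334]
width 0.020278608013394688
axis [ 0.3716 -0.9284  0.4543  0.3009] -68.18778
tail (np.float64(273.0), np.float64(41.0)) [0.4407 0.3362 0.027 ]
tail tri (array([0.4405, 0.3362, 0.0264]), [np.float64(0.00020349417451019224), np.float64(0.00020349417451007596)])
a cam [0.4416 0.359  0.383 ]
b cam [0.4712 0.2792 0.383 ]
```

View pics/bz.png

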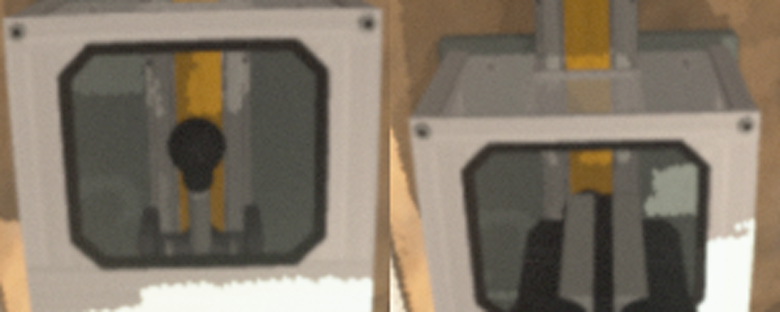

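The close-up shows the ball at b-pixel (275.8,185.8) and the window's outline around it. The front screws of the guard top are visible in both views.

Run:
```python
from h import *;import pickle
np.set_printoptions(precision=4,suppress=True)
S=pickle.load(open("s1.pkl","rb"))
b=lambda x,y:(x/2.6+200,y/2.6+130)
a=lambda x,y:((x-390)/2.6+200,y/2.6+180)
A=lambda p:ray(S["a"],a(*p),True);B=lambda p:ray(S["b"],b(*p),True)
s1,_=tri(A((421,130)),B((17,32)));s2,_=tri(A((746,125)),B((367,22)));print("screws",s1,s2)
w1,_=tri(A((480,148)),B((86,47)));w2,_=tri(A((692,143)),B((308,41)));print("win front corners",w1,w2)
th=np.radians(-68.5);X=np.array([np.cos(th),np.sin(th)]);Y=np.array([-X[1],X[0]])
tail=np.array([.4405,.3362])
f=lambda P:(np.dot(P[:2]-tail,X),np.dot(P[:2]-tail,Y))
for n,p in dict(L=(61,155),R=(327,145),T=(197,42),Bm=(197,267)).items():
    P=onz(S["b"],b(*p),.097,True);print(n,P,f(P))
P=onz(S["b"],b(197,145),.076,True);print("ball",P,f(P))
v=s2-s1;print("yaw from screws",np.degrees(np.arctan2(v[1],v[0])),f(s1),f(s2))
```

```text
screws [0.4205 0.2206 0.0963] [0.5323 0.2652 0.0996]
win front corners [0.4446 0.2239 0.1005] [0.5159 0.2519 0.0999]
L [0.449  0.1839 0.097 ] (np.float64(0.14481552353393598), np.float64(-0.047956533176069925))
R [0.5362 0.2196 0.097 ] (np.float64(0.14352564371249465), np.float64(0.046329685073468574))
T [0.4809 0.2381 0.097 ] (np.float64(0.10610654280530675), np.float64(0.0015781765723196848))
Bm [0.509 0.16  0.097] (np.float64(0.18902168613539316), np.float64(-0.0008822840012730076))
ball [0.4948 0.1983 0.076 ] (np.float64(0.14825520655597843), np.float64(6.387808916220104e-06))
yaw from screws 21.766894613026142 (np.float64(0.10022327078777743), np.float64(-0.060922737293534014)) (np.float64(0.09966275105214532), np.float64(0.05940634141327541))
```

The measurements fit the given sizes. The tail's top edge came out at z 26 mm, the guard top at about 97–100 mm, and the ball lies on the bar's axis. The bar is about 32 mm short of the stop, and the yaw is −68.3°. Now I'll push.

Run:
```python
from h import *;import pickle
np.set_printoptions(precision=4,suppress=True)
th=np.radians(-68.3);X=np.array([np.cos(th),np.sin(th)]);tail=np.array([.4405,.3362]);q=Q(*-X)
P=lambda s,z:np.r_[tail+X*s,z]
ctrl.move_pose(P(-.045,.14),q)
ctrl.movel(P(-.045,.014),rate=.1,stop_force=8)
print(ctrl.current_ee_pos(),ctrl.current_contact_force())
for i in range(4):
    r=ctrl.movel(P(.032,.014),rate=.03,stop_force=7)
    p=ctrl.current_ee_pos();s=np.dot(p[:2]-tail,X);print(r,p,"s",s,ctrl.current_contact_force(),ctrl.current_time_s())
    if not r or s>.016: break
I=ctrl.snapshot("side");cv2.imwrite("pics/side2.png",I["img"])
```

```text
[0.4243 0.3784 0.0146] [ 0.5831 -0.3126 -0.0819]
True [0.4491 0.3155 0.014 ] s 0.022405593465129412 [-0.5393  3.4783  2.6068] 6.7583
```

Run:
```python
from h import *;import pickle
np.set_printoptions(precision=4,suppress=True)
th=np.radians(-68.3);X=np.array([np.cos(th),np.sin(th)]);tail=np.array([.4405,.3362]);q=Q(*-X)
P=lambda s,z:np.r_[tail+X*s,z]
r=ctrl.movel(P(.034,.014),rate=.02,stop_force=10)
p=ctrl.current_ee_pos();print(r,"s",np.dot(p[:2]-tail,X),ctrl.current_contact_force())
ctrl.hold(.3)
p=ctrl.current_ee_pos();s0=np.dot(p[:2]-tail,X);print("s",s0,ctrl.current_contact_force())
ctrl.movel(P(-.04,.014),rate=.1); ctrl.movel(P(-.04,.15),rate=.2)
ctrl.move_pose(P(.09,.24),q);ctrl.hold(.2)
a=ctrl.snapshot("wrist");cv2.imwrite("pics/w3.png",a["img"])
m=cv2.inRange(cv2.cvtColor(a["img"],cv2.COLOR_BGR2HSV),(15,150,60),(32,255,255))
w=np.zeros_like(m);w[20:300,255:300]=m[20:300,255:300]
k,l,st,_=cv2.connectedComponentsWithStats(w);i=1+np.argmax(st[1:,4]);ys,xs=np.where(l==i);r=ys.min();e=xs[ys==r+2]
T=onz(a,(e.mean(),r),.027,True);print(st[i],T,np.dot(T[:2]-tail,X),np.dot(T[:2]-tail,[-X[1],X[0]]),ctrl.current_time_s())
pickle.dump(a,open("s3.pkl","wb"))
```

```text
True s 0.022406316326271818 [-1.6042  3.4961  2.2549]
s 0.022389752629999902 [-0.1943  3.0633  1.8983]
[ 274  123   19   61 1067] [0.4529 0.3066 0.027 ] 0.03210700167865635 0.0005734819682930428 9.8833
```

The tail moved 32.1 mm and came up against a hard stop, so the bar is home. Now I'll press the lever through the window.

Run:
```python
from h import *;import pickle
np.set_printoptions(precision=4,suppress=True)
th=np.radians(-68.3);X=np.array([np.cos(th),np.sin(th)]);tail=np.array([.4405,.3362]);q=Q(*-X)
P=lambda s,z:np.r_[tail+X*s,z]
ctrl.move_pose(P(.145,.15),q)
r=ctrl.movel(P(.145,.092),rate=.08,stop_force=3);print(r,ctrl.current_ee_pos(),ctrl.current_contact_force())
if not r:
  for i in range(4):
    r=ctrl.movel(P(.144,.056),rate=.03,stop_force=16)
    p=ctrl.current_ee_pos();print(r,p,ctrl.current_contact_force(),ctrl.current_time_s())
    if not r or p[2]<.063: break
  ctrl.hold(.4);print(ctrl.current_ee_pos(),ctrl.current_contact_force())
```

```text
False [0.4945 0.2016 0.0923] [ 0.9066 -0.3951 -0.341 ]
True [0.4939 0.2026 0.0604] [-2.1483 -0.4237 11.0994] 12.2417
[0.4939 0.2026 0.0604] [-2.4242  0.1497 11.6863]
```

Z reads 60.4 mm under about 11 N, and the ball's top should be at 61 mm with the lever fully down, so it's on its stop. I'll retreat and check from close by.

Run:
```python
from h import *;import pickle
np.set_printoptions(precision=4,suppress=True)
th=np.radians(-68.3);X=np.array([np.cos(th),np.sin(th)]);tail=np.array([.4405,.3362]);q=Q(*-X)
P=lambda s,z:np.r_[tail+X*s,z]
ctrl.movel(P(.144,.16),rate=.1);ctrl.move_pose(P(.15,.24),q);ctrl.hold(.2)
a=ctrl.snapshot("wrist")["img"];s=ctrl.snapshot("wrist")
for x,z in((.1483,.076),(.1423,.050)): print(proj(s,P(x,z),True))
m=cv2.inRange(cv2.cvtColor(a,cv2.COLOR_BGR2HSV),(15,150,60),(32,255,255))
w=np.zeros_like(m);w[20:300,255:300]=m[20:300,255:300]
k,l,st,_=cv2.connectedComponentsWithStats(w);i=1+np.argmax(st[1:,4]);ys,xs=np.where(l==i);r=ys.min()
T=onz(s,(xs[ys==r+2].mean(),r),.027,True);print("tail shift",np.dot(T[:2]-tail,X),ctrl.current_time_s(),ctrl.current_contact_force())
cv2.imwrite("pics/fin.png",cv2.resize(a[40:250,180:370],None,fx=2.6,fy=2.6))
```

```text
[282.7165 183.5723]
[282.6915 171.615 ]
tail shift 0.033094598749643094 14.5083 [-0.029   0.8616 -0.1569]
```

View pics/fin.png

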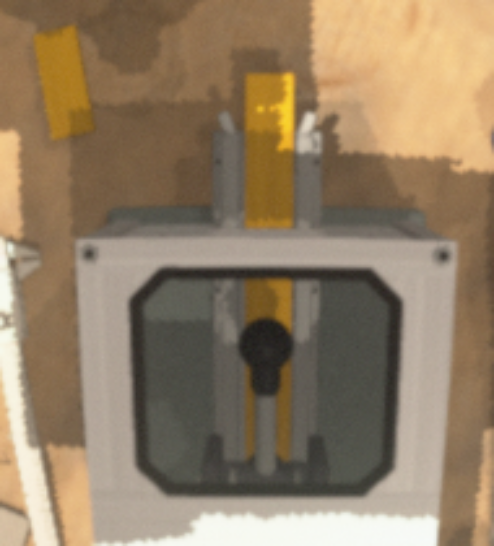

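The ball shows at row 172, where fully down predicts 171.6 and up 183.6. The tail is where it was after the push, and the bystanders in this view (cut piece and calliper) look undisturbed. I'll hand in.

```bash
python3 -c "
from rig import ctrl
print(ctrl.sign_off())"
```

```text
the job is handed in; nothing more can be done
None
```

I pushed the bar home against the length stop, pressed the clamp lever down to its stop, backed the arm clear and handed the job in at about 14.5 s; the hand-in returned no verdict.

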